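# Hold the hidden bolt head behind a sofa-frame bracket

### The job

The bolt in this sofa-frame bracket spins with its nut, so my blue spanner just hangs down: reach down into the narrow gap behind the bracket, grip the hidden bolt head across two flats, turn it until the spanner's tip is over the red tape mark, and finish still gripping the head so that the spanner stays there and the bolt cannot turn. Only your grip on the head may carry the spanner: don't push the spanner itself, and leave the can, the mug and the yellow tape roll where they stand.

Things in the scene. Friction and masses are not known exactly. Their poses are not given: they have to be found in the camera images.
- frame: Fixed sofa-frame corner: plywood base board 170 (x) by 300 (y) by 18; origin under its centre, on the table; x points from the timber upright (robot's side) across the gap to the bracket, z up. Upright: 90 wide (y), x -53 to -23. Dark steel bracket plate: 80 wide (y), x 23 to 29. Both are 247 tall. White apron board on the bracket's far face: x 29 to 37, y -100 to 160, 123 tall.
- gap_top (a point): Centre of the open mouth of the 46 wide gap between upright and bracket, level with their top edges, 22 above the bolt axis; axes as frame. The gap is open at the top and at both ends in y.
- head_centre (a point): Centre of the brass-coloured hexagonal bolt head, 24 across flats, 14 long along x, in the middle of the gap; the point lies 225 above the table. x: the bolt's axis (the frame's x). y: normal to a pair of parallel flats: fingers closing along y take them. z: up when bolt reads 0. It can turn but not shift.
- bolt (a joint): Turn of bolt, nut and spanner together, rad, positive about the frame's +x (the hanging tip swings to the frame's +y). At 0 two flats face the frame's +y and -y. Spanner hangs straight down at -0.3, its start (+-0.04). Friction is slight (0.012 N m): let go, it swings back to hanging; holding it at the mark takes 0.05 to 0.15 N m. Limits -1.2, 1.2.
- spanner_tip (a point): Tip of the blue spanner (steel jaw end), in the middle of the jaw, 160 from the bolt axis. The spanner, about 0.28 kg, sits on the nut on the bracket's far side, 46 beyond the head's centre along x, and turns with the bolt; axes as head_centre.
- tape (a joint): Where the red tape is stuck, in rad: the value of bolt at which the spanner's tip is over the middle of the tape, between 0.16 and 0.36. It is stuck fast and does not move.
- tape_mark (a point): Point over the middle of the red tape (30 wide, 44 long) on the apron where the spanner's tip belongs: 160 from the bolt axis, in the spanner's plane.
- can: Bystander: drinks can with a blue label, 66 diameter, 122 tall, origin at the centre of its underside.
- mug: Bystander: white mug, 80 diameter, 90 tall, origin at the centre of its underside.
- tape_roll: Bystander: yellow tape roll lying flat, 90 diameter, 25 high, origin at the centre of its underside.

How it is judged:
On the way, in this order (a step that is already met when the one before it is completed fails the run):
1. the fingers grip the bolt head in the gap while the spanner still hangs short of the mark (contact force between the fingers and bolt above 8 N and distance between the grasp point and head_centre below 0.022 m and distance between spanner_tip and tape_mark above 0.016 m), for 0.2 s.
2. the head has been turned until the spanner's tip is over the tape mark (contact force between the fingers and bolt above 8 N and distance between the grasp point and head_centre below 0.022 m and distance between spanner_tip and tape_mark below 0.015 m and velocity of joint bolt between -0.15 and 0.15 rad/s), for 0.3 s.
At the end, for the whole second after the job is handed in: Still gripping: fingers press the bolt head with more than 8 N, the point between the finger pads is within 22 mm of the head's centre, the spanner's tip is within 15 mm of the middle of the tape mark, the bolt is not turning (under 0.15 rad/s) (all of step 2); the arm keeps its last pose, push and grip.
It fails at once if the can was moved more than 30 mm (distance of can from where it was at the start of the episode above 0.03 m).
It fails at once if the mug was moved more than 30 mm (distance of mug from where it was at the start of the episode above 0.03 m).
It fails at once if the tape roll was moved more than 30 mm (distance of tape_roll from where it was at the start of the episode above 0.03 m).
It fails at once if the fingers pushed the spanner instead of the bolt head (contact force between the fingers and bolt above 3 N and distance between the grasp point and head_centre above 0.045 m).
It also fails if it takes over 35 s, if anything falls off the work surface, if the arm or the gripper's body presses on something with over 40 N, if the wrist force passes 120 N, or if a joint passes its speed limit or range.

### The arm

A 6-joint arm with a two-finger parallel gripper is mounted at the origin on the work surface. World frame = base frame: x ahead of the robot, y to its left, z up, the work surface at z = 0. Lengths are in m, angles in rad, forces in N, time in s.
With the tool pointing down it reaches from about 0.425 to 0.95 m from the base axis. Payload 3.5 kg.
Tool frame: the origin (TCP) lies on the centre line of the jaws, within the pads' length; the fingertips stand 17 mm ahead of it and the grasp point (between the pads) lies 2 mm behind it; z points along the fingers, y is the line along which they close (so a half turn about z gives the same grasp; the last joint's range is limited). The gripper opens to 85 mm and grips with 20 to 120 N. Pads are 22 mm wide; open, the fingers measure 114 mm over their backs; the gripper's body (76 mm by 85 mm) begins 54 mm behind the grasp point. The pads swing forward as they close: fully open they stand 13 mm farther back than shut.
Start: joints at [1.153, 0.286, 1.577, -0, 1.279, -0.15], TCP at [0.179, 0.651, 0.248] pointing down, gripper open.
Joint ranges: [-2.77, 2.77], [-0.9, 2.22], [0.21, 2.48], [-1.53, 4.67], [0.24, 2.81], [-2.84, 2.84]. Speed limits (rad/s): [2.79, 2.79, 3.14, 3.14, 3.14, 3.14].

### API

Orientations are given as a unit quaternion [x, y, z, w].
In Python, from plant import ctrl gives the robot as it stands. The module is installed in compiled form; this text tells all that it offers.
- The arm moves only by the tool drive_tool, never from a script. Its argument "moves" is a list of rows, each a list of 3 entries, a list of its own where there are three numbers: the turn, a rotation vector about the tool's x, y, z in rad, then the shift along the tool's x, y, z in m, then the finger opening in m, from 0 to 0.0854. A call has 1 to 5 rows; each row shifts and turns the commanded pose from where the row before left it, along the tool's axes as they then stand; what a row does not reach is not made up. A row lasts 1/8 s, in which the tool goes at most 62.5 mm and 10.7 degrees, less where a joint would pass 70% of its speed; a pose out of reach is approached as far as the arm can. A call with a gripper value outside its range is refused whole. The fingers move at their own pace and stop on an object; "grip_force" is the grip in N (left out, the last holds). Time passes only in rows, so rows that do not move let the fingers close. It gives the time, the measured TCP pose, the force, the opening and the grip force at its end, in the units of the state.
- ctrl.get_state(): the state, without advancing time (a new reading comes with each control period).
- ctrl.read_camera(name): name is "scene" or "top"; returns a dict with "image" (400x640x3 uint8, red, green, blue), "fx", "fy", "cx", "cy" (pixels), "R" (3x3) and "t" (3): a world point X has camera coordinates R X + t. Camera axes: x right, y down, z forward; pixel columns grow to the right and rows downward; lengths in m; the calibration is good to about 2 mm. A picture is of the moment at which its call begins. There is no depth.
- ctrl.sign_off(): hands the job in; it is judged then, once.
The state is a dict: "time": time; "qpos": joint angles; "dq": joint speeds; "joint_efforts": joint torques, N m; "eef_pos": TCP position; "tcp_rot": TCP orientation; "contact_force": force on the tool from outside, world axes, zero at the start; "wrist_torque": the same for the moment, N m; "opening": opening from 0.0 (shut) to 1.0 (fully open); "finger_force": force on a finger pad.
Only numpy, scipy, OpenCV 4.12 (cv2) and the standard library are available. Lean on these libraries where they do the work, as an engineer would, in place of code of your own. Each camera call takes 0.05 s, during which the arm holds its last target. There are 200 camera calls.

## Working session

There is one attempt and no reset: what is moved stays moved. The work goes in short steps, Python scripts to look and compute and a tool call to move; the robot and the scene stay as the last step left them, time stands still between calls to the robot, and variables do not carry over. Pictures are saved under pics/ and viewed, at most 10 in all, crops included, and the job is handed in when it is done.

Besides the shell and the picture viewer there is one more tool, called after "Request:" in YAML: its name, and indented under it one key for each argument. drive_tool: Moves the arm, as the interface text tells. Its arguments: {"type":"object","properties":{"moves":{"type":"array","items":{"type":"array"}},"grip_force":{"type":"number"}},"required":["moves"]}

```bash
mkdir -p pics
cat > h.py <<'E'
import numpy as np, cv2
from plant import ctrl
def cam(n):
    c=ctrl.read_camera(n); c={k:(np.array(v) if k in('R','t','image') else v) for k,v in c.items()}; return c
def save(c,f): cv2.imwrite('pics/'+f,c['image'][:,:,::-1])
def proj(c,X):
    p=c['R']@np.array(X,float)+c['t'].ravel(); return np.array([c['fx']*p[0]/p[2]+c['cx'],c['fy']*p[1]/p[2]+c['cy']])
def ray(c,u,v):
    d=c['R'].T@np.array([(u-c['cx'])/c['fx'],(v-c['cy'])/c['fy'],1]); o=-c['R'].T@c['t'].ravel(); return o,d
def onz(c,u,v,z):
    o,d=ray(c,u,v); return o+d*(z-o[2])/d[2]
E
python3 - <<'E'
from h import *
for n in('scene','top'):
    c=cam(n); save(c,n+'0.png'); print(n,c['fx'],c['cx'],c['cy'],-c['R'].T@c['t'].ravel(),c['R'])
s=ctrl.get_state();print(s)
E
```

```text
scene 408.7588194964263 328.7812216376144 196.8470871846034 [ 1.45252033 -0.3226446   1.01199211] [[ 0.40585959  0.91380753  0.01529036]
 [ 0.64325074 -0.27372949 -0.7150529 ]
 [-0.6492353   0.30004661 -0.69890311]]
top 417.44447042111915 317.87186583645484 201.37497267060184 [0.58733755 0.03144192 1.11894648] [[ 0.00424552 -0.99995527 -0.00845219]
 [-0.99819416 -0.00373128 -0.05995419]
 [ 0.05991997  0.00869146 -0.99816534]]
{'time': 0.1, 'qpos': array([ 1.15298813e+00,  2.87097642e-01,  1.57803363e+00,  1.78420197e-05,
        1.27860366e+00, -1.50036472e-01]), 'dq': array([ 0.00036053, -0.00281532, -0.00346905, -0.00020495, -0.00075617,
        0.00220549]), 'joint_efforts': array([-1.79578510e-04, -4.07301164e+01, -2.93697435e+01, -1.96848518e-04,
        3.43443025e-03, -2.47999407e-05]), 'eef_pos': array([0.17835568, 0.65043074, 0.24707011]), 'tcp_rot': array([ 1.33488708e-01,  9.91049755e-01, -1.02586199e-03, -3.08248789e-04]), 'contact_force': array([-1.36470623,  0.35697656,  0.27730972]), 'wrist_torque': array([0.05518278, 0.02645599, 0.01776723]), 'finger_force': 0.0, 'opening': 0.9977332262793861}
```

View pics/scene0.png

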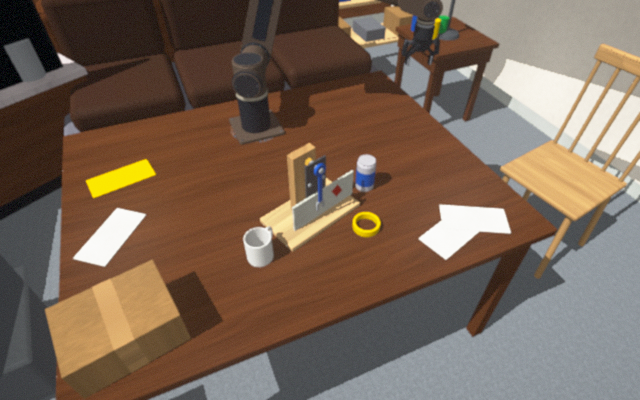

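View pics/top0.png

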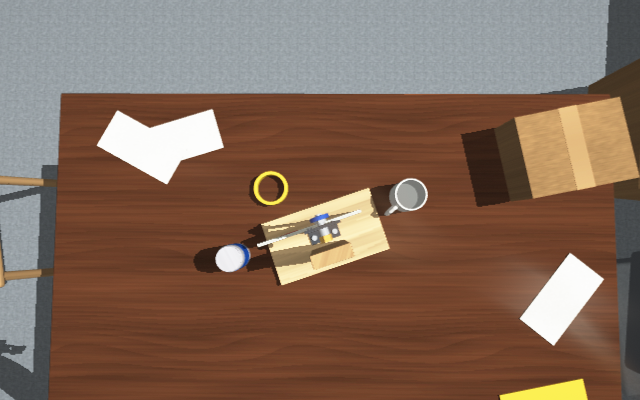

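The scene view shows the upright and bracket near (310,190), the blue spanner at (320,180) and the red mark at (337,190). In the top view the board spans (262–390, 188–285), with the can at (232,258), the mug at (410,195) and the roll at (270,188).

Run:
```python
import cv2,numpy as np
a=cv2.imread('pics/top0.png')[180:290,225:435]; b=cv2.imread('pics/scene0.png')[135:250,250:400]
cv2.imwrite('pics/topc.png',cv2.resize(a,(798,418),interpolation=cv2.INTER_CUBIC)); cv2.imwrite('pics/scenec.png',cv2.resize(b,(780,598),interpolation=cv2.INTER_CUBIC))
```

```text
(no output)
```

View pics/topc.png

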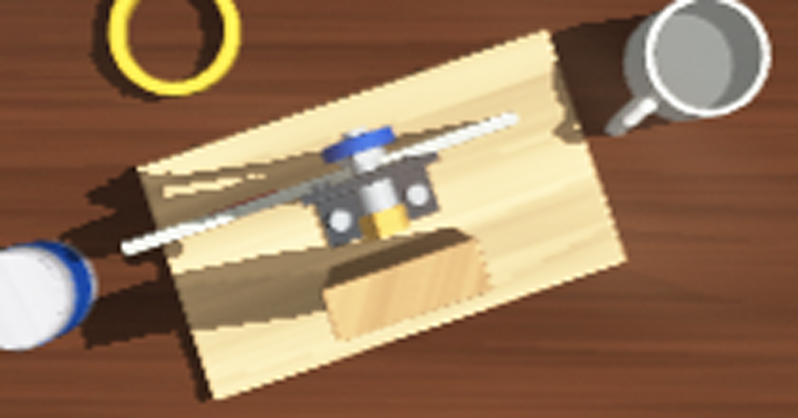

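View pics/scenec.png

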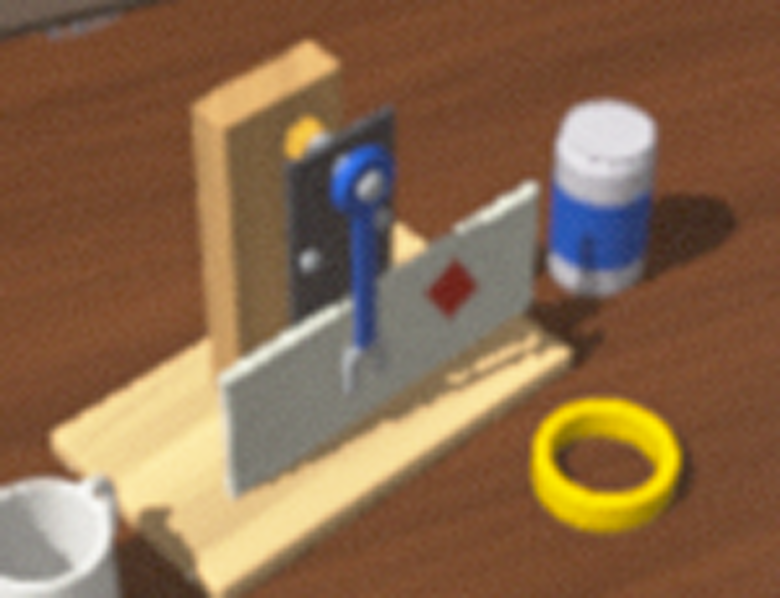

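The top crop shows the board corners at (140,168), (547,30), (626,262) and (213,400), the upright top around (408,289) and the brass head at about (388,220). The scene crop shows the red mark at about (450,289) and the spanner hanging to about (357,380).

```bash
cat >> h.py <<'E'
def frame():
    return np.array(np.load('frame.npy'))
E
python3 - <<'E'
from h import *
c=cam('top'); s=cam('scene')
px=lambda u,v:((u+.5)/3.8+225-.5,(v+.5)/3.8+180-.5)
P=[onz(c,*px(*q),.018)[:2] for q in[(140,168),(547,30),(626,262),(213,400)]]
M=np.array([[.085,.15],[.085,-.15],[-.085,-.15],[-.085,.15]])
U=[onz(c,*px(*q),.247)[:2] for q in[(323,291),(473,237),(490,287),(345,340)]]
MU=np.array([[-.023,.045],[-.023,-.045],[-.053,-.045],[-.053,.045]])
from scipy.optimize import least_squares
def fit(M,P):
    f=lambda p:(M@np.array([[np.cos(p[2]),np.sin(p[2])],[-np.sin(p[2]),np.cos(p[2])]])+p[:2]-P).ravel()
    r=least_squares(f,[.55,0,.3]); print(r.x,np.round(r.fun*1000,1)); return r.x
a=fit(M,np.array(P)); b=fit(MU,np.array(U)); p=fit(np.vstack([M,MU]),np.array(P+U)); np.save('frame.npy',p)
def fr(X): 
    d=X[:2]-p[:2]; cs,sn=np.cos(p[2]),np.sin(p[2]); return np.array([cs*d[0]+sn*d[1],-sn*d[0]+cs*d[1],X[2]])
h=cv2.cvtColor(s['image'],cv2.COLOR_RGB2HSV); m=((h[:,:,0]<8)|(h[:,:,0]>172))&(h[:,:,1]>150); m[:, :325]=0;m[:,350:]=0;m[:170]=0;m[:210]&=True;m[210:]=0
v,u=np.nonzero(m); print('red',len(u),u.mean(),v.mean())
def onx(cm,u,v,x):
    o,d=ray(cm,u,v); o=fr(o); d2=np.array([np.cos(p[2])*d[0]+np.sin(p[2])*d[1],-np.sin(p[2])*d[0]+np.cos(p[2])*d[1],d[2]]); return o+d2*(x-o[0])/d2[0]
T=onx(s,u.mean(),v.mean(),.037); print('tape',T,np.arctan2(T[1],.225-T[2]),np.hypot(T[1],.225-T[2]))
h2=cv2.cvtColor(c['image'],cv2.COLOR_RGB2HSV); m=(abs(h2[:,:,0].astype(int)-22)<5)&(h2[:,:,1]>190); m[:, :315]=0;m[:,345:]=0;m[:225]=0;m[248:]=0
v,u=np.nonzero(m); H=onz(c,u.mean(),v.mean(),.237);print('head',len(u),u.mean(),v.mean(),H,fr(H))
m=(abs(h[:,:,0].astype(int)-113)<10)&(h[:,:,1]>150); m[:,:310]=0;m[:,335:]=0;m[:160]=0;m[210:]=0
vv,uu=np.nonzero(m);L=np.array([onx(s,a,b,.046) for a,b in zip(uu,vv)]); q=np.polyfit(.225-L[:,2],L[:,1],1); print('spanner slope angle',np.arctan(q[0]),q,len(uu))
cs,sn=np.cos(p[2]),np.sin(p[2]);
print('board mean yaw',p[2],'gap centre',p[:2]); st=ctrl.get_state(); print(st['eef_pos'])
for n,u,v,z in(('can',25,298,.122),('mug',708,55,.09),('roll',175,35,.025)): print(n,onz(c,*px(u,v),z))
E
```

```text
[0.56220146 0.02173924 0.3263221 ] [ 1.1  1.6  0.2 -0.2 -0.4 -0.7 -0.9 -0.7]
[0.56265958 0.02250254 0.35359329] [-0.   1.1  1.4 -1.4  0.4 -2.5 -1.7  2.8]
[0.56259063 0.02166968 0.32839388] [ 1.1  1.6  0.8  0.   0.3 -0.9 -0.7 -1.   0.8  1.2  0.  -2.1 -1.2 -2.5
 -1.1  3.7]
red 38 336.63157894736844 190.05263157894737
tape [0.037      0.08392264 0.08323593] 0.5345075675978417 0.16474240792820755
head 0 nan nan [nan nan nan] [nan nan nan]
spanner slope angle 0.037437936871975955 [ 0.03745544 -0.00571298] 94
board mean yaw 0.32839388492793725 gap centre [0.56259063 0.02166968]
[0.17840994 0.65059834 0.24745869]
can [0.51142742 0.24558377 0.122     ]
mug [ 0.66793265 -0.18917629  0.09      ]
roll [0.68559687 0.16534054 0.025     ]<stdin>:21: RuntimeWarning: Mean of empty slice.
  ret = ret.dtype.type(ret / rcount)
```

```bash
cat >> h.py <<'E'
from scipy.spatial.transform import Rotation as Ro
def target(b,pos):   # b: bolt angle, pos: frame coords of grasp point
    p=frame(); F=Ro.from_euler('z',p[2])
    R=F*Ro.from_euler('x',b)*Ro.from_matrix(np.array([[-1,0,0],[0,1,0],[0,0,-1]]))
    X=F.apply(pos)+[p[0],p[1],0]
    return R, X+R.apply([0,0,.002])
def delta(b,pos):
    s=ctrl.get_state(); R0=Ro.from_quat(s['tcp_rot']); R,X=target(b,np.array(pos))
    w=(R0.inv()*R).as_rotvec(); d=X-s['eef_pos']
    print('t',s['time'],'turn',w.round(4),'shift in current axes',R0.inv().apply(d).round(4),'after turn',R.inv().apply(d).round(4),'q',s['qpos'].round(2),'F',s['contact_force'].round(1),s['finger_force'],s['opening'])
E
python3 - <<'E'
from h import *
c=cam('top'); print(onz(c,388.5/3.8+224.5,220.5/3.8+179.5,.237), proj(c,[*frame()[:2],.237]))
delta(-.3,[0,0,.37])
E
```

```text
[0.56410542 0.02013389 0.237     ] [326.00504366 238.24506147]
t 0.25 turn [ 0.29   -0.09   -0.5916] shift in current axes [-0.5372 -0.5055 -0.12  ] after turn [-0.1607 -0.7233  0.0976] q [ 1.15  0.29  1.58  0.    1.28 -0.15] F [ 0.2  0.5 -0.1] 0.0 0.9993820851680385
```

Request:
drive_tool:
  moves:
    - [[0,0,0],[0,0,-0.06],0.06]
    - [[0,0,0],[0,0,-0.06],0.06]
    - [[0,0,0],[-0.044,-0.042,0],0.06]
    - [[0,0,0],[-0.044,-0.042,0],0.06]
    - [[0,0,0],[-0.044,-0.042,0],0.06]

```text
time: 0.88
eef_pos: [0.2731, 0.4929, 0.3683]
tcp_rot: [0.133, 0.991, 0.0, 0.0]
contact_force: [0.7, -0.0, 0.8]
opening: 0.701
finger_force: 0.0
```

Request:
drive_tool:
  moves:
    - [[0,0,0],[-0.044,-0.042,0],0.06]
    - [[0,0,0],[-0.044,-0.042,0],0.06]
    - [[0,0,0],[-0.044,-0.042,0],0.06]
    - [[0,0,0],[-0.044,-0.042,0],0.06]
    - [[0,0,0],[0,0,0],0.06]

```text
time: 1.5
eef_pos: [0.3995, 0.2829, 0.3683]
tcp_rot: [0.137, 0.991, -0.0, 0.0]
contact_force: [-0.2, 0.8, 0.1]
opening: 0.705
finger_force: 0.0
```

```bash
python3 -c "
from h import *
delta(-.3,[0,0,.37])"
```

```text
t 1.5 turn [ 0.2902 -0.0901 -0.5984] shift in current axes [-0.2281 -0.2077  0.0004] after turn [-0.0701 -0.2869  0.089 ] q [ 0.41 -0.2   1.87 -0.    1.48 -0.89] F [-0.2  0.8  0.1] 0.0 0.7046136237405974
```

Request:
drive_tool:
  moves:
    - [[0,0,0],[-0.046,-0.0415,0],0.06]
    - [[0,0,0],[-0.046,-0.0415,0],0.06]
    - [[0,0,0],[-0.046,-0.0415,0],0.06]
    - [[0,0,0],[-0.046,-0.0415,0],0.06]
    - [[0,0,0],[-0.044,-0.0415,0],0.06]

```text
time: 2.12
eef_pos: [0.5636, 0.025, 0.3683]
tcp_rot: [0.133, 0.991, 0.0, 0.0]
contact_force: [0.4, 0.3, 0.3]
opening: 0.702
finger_force: 0.0
```

Request:
drive_tool:
  moves:
    - [[0.0725,-0.0225,-0.1496],[0,0,0],0.06]
    - [[0.0725,-0.0225,-0.1496],[0,0,0],0.06]
    - [[0.0725,-0.0225,-0.1496],[0,0,0],0.06]
    - [[0.0725,-0.0225,-0.1496],[0,0,0],0.06]
    - [[0,0,0],[0,0,0],0.06]

```text
time: 2.75
eef_pos: [0.5623, 0.0274, 0.3679]
tcp_rot: [-0.165, 0.975, -0.146, 0.025]
contact_force: [0.4, -0.3, 0.1]
opening: 0.702
finger_force: 0.0
```

```bash
python3 -c "
from h import *
delta(-.3,[0,0,.30])"
```

```text
t 2.75 turn [0.0022 0.0021 0.0075] shift in current axes [0.0016 0.0146 0.0686] after turn [0.0016 0.0148 0.0685] q [-0.02 -0.06  1.76 -0.29  1.35 -1.87] F [ 0.4 -0.3  0.1] 0.0 0.7019037273697533
```

```bash
python3 -c "
from h import *
delta(-.3,[0,.0177,.2823])"
```

```text
t 2.75 turn [0.0022 0.0021 0.0075] shift in current axes [0.0015 0.0368 0.0803] after turn [0.0016 0.0369 0.0802] q [-0.02 -0.06  1.76 -0.29  1.35 -1.87] F [ 0.4 -0.3  0.1] 0.0 0.7019037273697533
```

Request:
drive_tool:
  moves:
    - [[0.002,0.002,0.0075],[0,0,0],0.06]
    - [[0,0,0],[0.0016,0.037,0.03],0.06]
    - [[0,0,0],[0,0,0.025],0.06]
    - [[0,0,0],[0,0,0.025],0.06]
    - [[0,0,0],[0,0,0],0.06]

```text
time: 3.38
eef_pos: [0.5566, 0.0355, 0.2785]
tcp_rot: [-0.16, 0.976, -0.147, 0.022]
contact_force: [-0.0, 0.7, 0.4]
opening: 0.703
finger_force: 0.0
```

```bash
python3 -c "
from h import *
delta(-.3,[0,0,.225])
c=cam('top'); cv2.imwrite('pics/t1.png',cv2.resize(c['image'][170:300,240:440,::-1],(800,520),interpolation=cv2.INTER_CUBIC))
c=cam('scene'); cv2.imwrite('pics/s1.png',cv2.resize(c['image'][110:240,240:400,::-1],(720,585),interpolation=cv2.INTER_CUBIC))"
```

```text
t 3.375 turn [ 0.0011 -0.0051 -0.0023] shift in current axes [-0.0015  0.0014  0.0576] after turn [-0.0012  0.0014  0.0576] q [-0.   -0.02  1.88 -0.31  1.2  -1.8 ] F [-0.   0.7  0.4] 0.0 0.7026105639226833
```

View pics/s1.png

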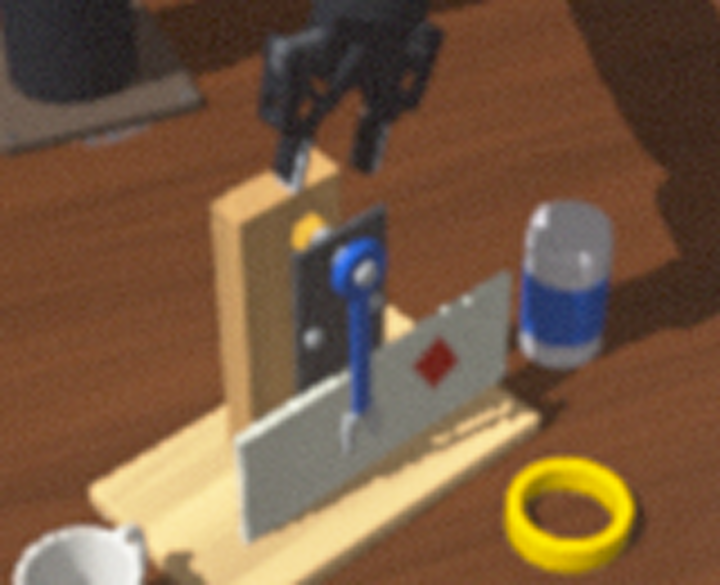

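View pics/t1.png

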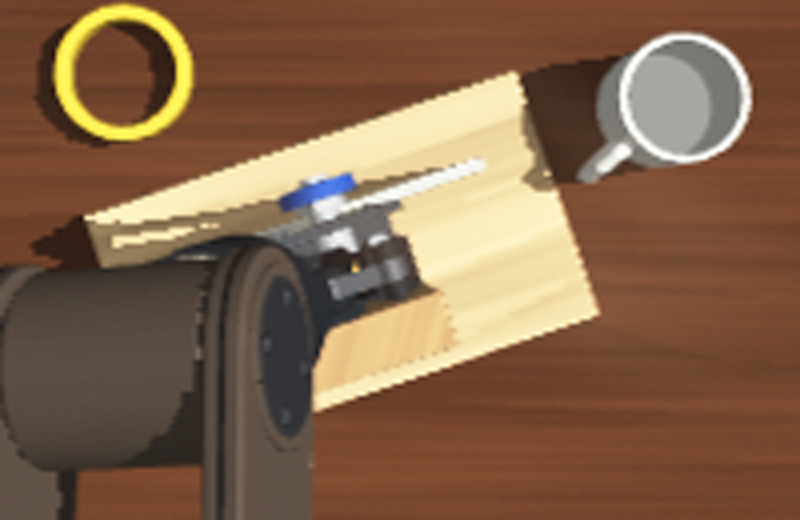

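The scene crop shows the fingers at (290,180) and (370,165), above the gap and tilted. In the top crop they straddle the brass head at (355,265), centred between upright and bracket. Next I descend.

Request:
drive_tool:
  moves:
    - [[0,0,0],[-0.0013,0.0014,0.015],0.06]
    - [[0,0,0],[0,0,0.015],0.06]
    - [[0,0,0],[0,0,0.014],0.06]
    - [[0,0,0],[0,0,0.013],0.06]
    - [[0,0,0],[0,0,0],0.06]

```text
time: 4.1
eef_pos: [0.563, 0.0213, 0.2242]
tcp_rot: [-0.161, 0.976, -0.148, 0.023]
contact_force: [-0.1, -0.3, -0.9]
opening: 0.701
finger_force: 0.0
```

```bash
python3 -c "
from h import *
delta(-.3,[0,0,.225])"
```

```text
t 4.1 turn [ 0.0001 -0.0032 -0.0007] shift in current axes [0.0003 0.0002 0.0011] after turn [0.0003 0.0002 0.0011] q [-0.03  0.04  1.92 -0.32  1.1  -1.79] F [-0.1 -0.3 -0.9] 0.0 0.7011307632694688
```

Request:
drive_tool:
  moves:
    - [[0,0,0],[0,0,0.001],0.04]
    - [[0,0,0],[0,0,0],0.03]
    - [[0,0,0],[0,0,0],0.022]
    - [[0,0,0],[0,0,0],0.016]
    - [[0,0,0],[0,0,0],0.01]
  grip_force: 40

```text
time: 4.72
eef_pos: [0.5636, 0.0232, 0.2255]
tcp_rot: [-0.161, 0.976, -0.146, 0.025]
contact_force: [-1.1, 5.8, 1.5]
opening: 0.27
finger_force: 40.4
```

Request:
drive_tool:
  moves:
    - [[0,0,0],[0,0,0],0.01]
    - [[0,0,0],[0,0,0],0.01]
    - [[0,0,0],[0,0,0],0.01]

```text
time: 5.1
eef_pos: [0.5636, 0.0232, 0.2254]
tcp_rot: [-0.161, 0.976, -0.146, 0.025]
contact_force: [-2.2, 5.1, -0.1]
opening: 0.271
finger_force: 40.4
```

Request:
drive_tool:
  moves:
    - [[-0.08,0,0],[0,0.001,0],0.01]
    - [[-0.08,0,0],[0,0,0],0.01]
    - [[-0.08,0,0],[0,0,0],0.01]
    - [[-0.08,0,0],[0,0,0],0.01]
    - [[-0.08,0,0],[0,0,0],0.01]
  grip_force: 50

```text
time: 5.72
eef_pos: [0.5636, 0.0231, 0.2255]
tcp_rot: [-0.163, 0.985, 0.051, -0.008]
contact_force: [-0.8, 1.7, -0.9]
opening: 0.27
finger_force: 49.0
```

Request:
drive_tool:
  moves:
    - [[-0.05,0,0],[0,0,0],0.01]
    - [[-0.05,0,0],[0,0,0],0.01]
    - [[0,0,0],[0,0,0],0.01]
    - [[0,0,0],[0,0,0],0.01]

```text
time: 6.22
eef_pos: [0.5637, 0.023, 0.2255]
tcp_rot: [-0.162, 0.982, 0.098, -0.016]
contact_force: [-1.2, 4.0, 2.4]
opening: 0.271
finger_force: 49.7
```

```bash
python3 -c "
from h import *
delta(.23,[0,0,.225])
s=cam('scene'); cv2.imwrite('pics/s2.png',cv2.resize(s['image'][110:240,240:400,::-1],(720,585),interpolation=cv2.INTER_CUBIC))
h=cv2.cvtColor(s['image'],cv2.COLOR_RGB2HSV); m=(abs(h[:,:,0].astype(int)-113)<10)&(h[:,:,1]>150); m[:,:310]=0;m[:,350:]=0;m[:155]=0;m[210:]=0
p=frame();F=Ro.from_euler('z',p[2])
def onx(u,v,x):
    o,d=ray(s,u,v); o=F.inv().apply(o-[p[0],p[1],0]);d=F.inv().apply(d); return o+d*(x-o[0])/d[0]
v,u=np.nonzero(m);L=np.array([onx(a,b,.046) for a,b in zip(u,v)]);k=L[:,2]<.2;q=np.polyfit(.225-L[k,2],L[k,1],1);print('angle',np.arctan(q[0]),q,k.sum())
"
```

```text
t 6.225 turn [-0.031   0.0012 -0.0005] shift in current axes [ 0.0014 -0.0009  0.0023] after turn [ 0.0014 -0.001   0.0023] q [-0.21  0.1   1.84  0.18  1.3  -2.17] F [-1.2  4.   2.4] 49.68369854148477 0.27104716891703423
angle 0.48714514772731016 [0.52972665 0.00125157] 21
```

View pics/s2.png

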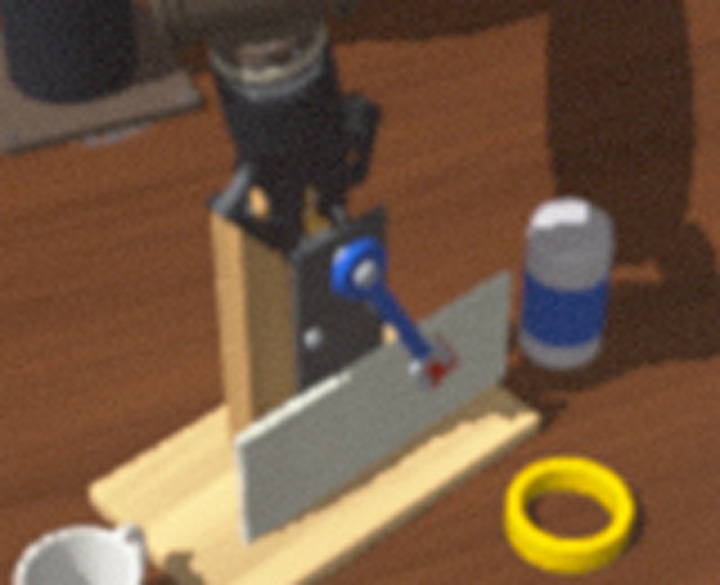

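The spanner follows the grip: its jaw prongs are at about (417,375) and (450,345), straddling the red mark at (437,368). I'll compare the jaw position with the target once parallax is allowed for.

```bash
python3 -c "
from h import *
s=cam('scene');p=frame();F=Ro.from_euler('z',p[2])
for g in(.48,.5,.52,.535,.55):
  for y0 in (0,.0015):
    q=proj(s,F.apply([.046,y0+.16*np.sin(g),.225-.16*np.cos(g)])+[p[0],p[1],0]); print(g,y0,q,((q[0]+.5-240)*4.5,(q[1]+.5-110)*4.5))
"
```

```text
0.48 0 [336.30333489 192.88991248] (np.float64(435.61500702675914), np.float64(375.2546061515468))
0.48 0.0015 [336.6341596  192.67919271] (np.float64(437.1037182008865), np.float64(374.30636718842374))
0.5 0 [336.93912546 192.16237528] (np.float64(438.4760645831152), np.float64(371.9806887764911))
0.5 0.0015 [337.26951623 191.95210954] (np.float64(439.96282304418366), np.float64(371.0344929257486))
0.52 0 [337.56835869 191.42712502] (np.float64(441.3076141222021), np.float64(368.6720625729688))
0.52 0.0015 [337.89833271 191.21730882] (np.float64(442.79249718145144), np.float64(367.72788970734445))
0.535 0 [338.03587749 190.87075164] (np.float64(443.4114486845684), np.float64(366.168382389577))
0.535 0.0015 [338.36555024 190.66126963] (np.float64(444.8949760923588), np.float64(365.22571334883776))
0.55 0 [338.49953995 190.31024626] (np.float64(445.49792979593013), np.float64(363.6461081883351))
0.55 0.0015 [338.82892118 190.10109585] (np.float64(446.98014530508186), np.float64(362.7049313184318))
```

Request:
drive_tool:
  moves:
    - [[-0.03,0,0],[0,0,0],0.01]
    - [[0,0,0],[0,0,0],0.01]
    - [[0,0,0],[0,0,0],0.01]
    - [[0,0,0],[0,0,0],0.01]
    - [[0,0,0],[0,0,0],0.01]

```text
time: 6.95
eef_pos: [0.5637, 0.023, 0.2255]
tcp_rot: [-0.162, 0.98, 0.114, -0.018]
contact_force: [-0.9, 6.1, 4.4]
opening: 0.263
finger_force: 50.0
```

```bash
python3 -c "
from h import *
delta(.23,[0,0,.225])
s=cam('scene'); cv2.imwrite('pics/s3.png',cv2.resize(s['image'][155:205,310:360,::-1],(600,600),interpolation=cv2.INTER_CUBIC))"
```

```text
t 6.95 turn [ 0.0014  0.0011 -0.0008] shift in current axes [ 0.0014 -0.001   0.0022] after turn [ 0.0014 -0.001   0.0022] q [-0.22  0.11  1.84  0.2   1.32 -2.18] F [-0.9  6.1  4.4] 49.961525599937886 0.26308368095257945
```

View pics/s3.png

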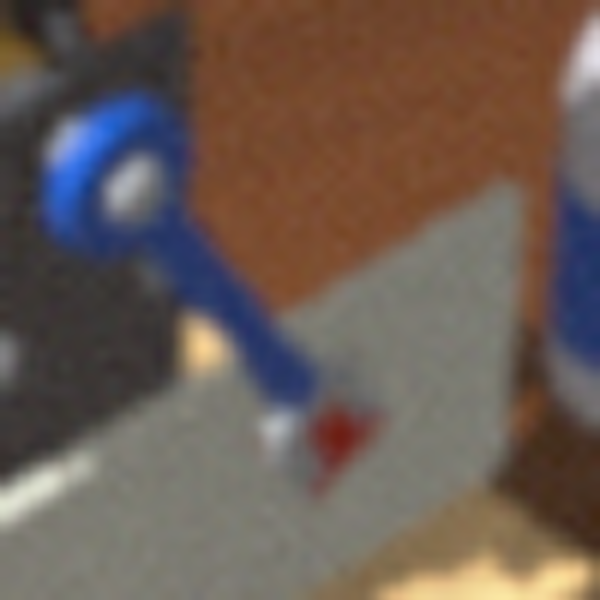

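The jaw lies over the upper-left of the red mark at about (330,420), but the blue slope hardly changed since the last look. I'll check it numerically.

```bash
cat > m.py <<'E'
from h import *
s=cam('scene');p=frame();F=Ro.from_euler('z',p[2])
im=s['image']; h=cv2.cvtColor(im,cv2.COLOR_RGB2HSV)
def onx(u,v,x):
    o,d=ray(s,u,v); o=F.inv().apply(o-[p[0],p[1],0]);d=F.inv().apply(d); return o+d*(x-o[0])/d[0]
m=(abs(h[:,:,0].astype(int)-113)<12)&(h[:,:,1]>110); m[:,:310]=0;m[:,345:]=0;m[:155]=0;m[200:]=0
v,u=np.nonzero(m);L=np.array([onx(a,b,.05) for a,b in zip(u,v)]);r=np.hypot(L[:,1],.225-L[:,2])
ring=L[r<.024];C=(ring.max(0)+ring.min(0))/2;arm=L[(r>.04)]
print('ring',C,len(ring),'arm',arm.mean(0),len(arm),r.max())
a=arm.mean(0)-C; print('angle from ring',np.arctan2(a[1],-a[2]),'from frame axis',np.arctan2(arm.mean(0)[1],.225-arm.mean(0)[2]))
red=((h[:,:,0]<8)|(h[:,:,0]>172))&(h[:,:,1]>120)&(h[:,:,2]>60);red[:,:325]=0;red[:,350:]=0;red[:180]=0;red[205:]=0
print(ctrl.get_state()['time'])
E
python3 m.py
```

```text
ring [ 0.05       -0.00347167  0.22581519] 59 arm [0.05       0.03984365 0.15569502] 39 0.12317918183844687
angle from ring 0.5533542199558728 from frame axis 0.5217614544706793
7.05
```

Request:
drive_tool:
  moves:
    - [[0,0,0],[0,0,0],0.01]
    - [[0,0,0],[0,0,0],0.01]
    - [[0,0,0],[0,0,0],0.01]
    - [[0,0,0],[0,0,0],0.01]
    - [[0,0,0],[0,0,0],0.01]
  grip_force: 60

```text
time: 7.68
eef_pos: [0.5636, 0.023, 0.2255]
tcp_rot: [-0.162, 0.98, 0.114, -0.018]
contact_force: [-0.9, 5.1, 4.2]
opening: 0.267
finger_force: 58.7
```

Request:
drive_tool:
  moves:
    - [[0,0,0],[0,0,0],0.01]
    - [[0,0,0],[0,0,0],0.01]
    - [[0,0,0],[0,0,0],0.01]
    - [[0,0,0],[0,0,0],0.01]
    - [[0,0,0],[0,0,0],0.01]

```text
time: 8.3
eef_pos: [0.5637, 0.023, 0.2255]
tcp_rot: [-0.162, 0.98, 0.114, -0.018]
contact_force: [-1.4, 6.3, 3.5]
opening: 0.264
finger_force: 58.7
```

```bash
python3 m.py
```

```text
ring [ 0.05       -0.00347167  0.22581519] 59 arm [0.05       0.03987242 0.15501229] 40 0.12317918183844687
angle from ring 0.5493270047227776 from frame axis 0.5178466301641755
8.35
```

Stable and on the mark, so I'm handing it in.

```bash
python3 -c "
from plant import ctrl
print(ctrl.sign_off())"
```

```text
the job is handed in; nothing more can be done
None
```

I handed the job in with the gripper holding the bolt head across two flats at about 59 N. The spanner measured about 0.52–0.55 rad from hanging against about 0.53 for the tape mark, and it held still. The sign-off returned no verdict.

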